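Set out the kit for one camera unit

ROBOT

A 6-joint arm with a two-finger parallel gripper is mounted at the origin on the work surface. World frame = base frame: x ahead of the robot, y to its left, z up, the work surface at z = 0. Lengths are in m, angles in rad, forces in N, time in s.
With the tool pointing down it reaches from about 0.3 to 0.75 m from the base axis. Payload 8.5 kg.
Tool frame: the origin (TCP) lies midway between the tips of the shut fingers; the grasp point (between the pads) lies 19 mm behind it; z points along the fingers, y is the line along which they close (so a half turn about z gives the same grasp; the last joint's range is limited). The gripper opens to 88 mm and grips with 3 to 60 N. Pads are 18 mm wide; open, the fingers measure 123 mm over their backs; the gripper's body (75 mm by 187 mm) begins 45 mm behind the grasp point.
Start: joints at [-1.536, 0.381, 1.297, -0, 1.464, -0.215], TCP at [0.136, -0.533, 0.239] pointing down, gripper open.
Joint ranges: [-3.11, 3.11], [-0.89, 2.33], [0.22, 2.48], [-1.42, 4.56], [0.17, 2.85], [-2.88, 2.88]. Speed limits (rad/s): [2.39, 2.39, 3.14, 3.14, 3.14, 3.14].

INTERFACE

Orientations are given as a unit quaternion [w, x, y, z].
In Python, from station import * gives the robot as it stands.
- The arm moves only by the shell command python3 -m crank 'ROWS' [FORCE]. ROWS is JSON, a list of rows, each a list of 5 numbers: the shift along the world's x, y, z normalised to -1 to 1, where 1 is 0.025 m, then the turn about the world's z normalised to -1 to 1, where 1 is 10 degrees, then the finger opening in mm, from 0 to 88.1. In form: [[tx, ty, tz, turn, grip], ...]. A call has exactly 5 rows; each row shifts and turns the commanded pose from where the row before left it; what a row does not reach is not made up. A row lasts 1/8 s, in which the tool goes at most 62.5 mm and 10.7 degrees, less where a joint would pass 70% of its speed; a pose out of reach is approached as far as the arm can. A call with a number of a shift or a turn outside -1 to 1 is refused whole. A call with a gripper value outside its range is refused whole. The fingers move at their own pace and stop on an object; FORCE is the grip in N (left out, the last holds). Time passes only in rows, so rows that do not move let the fingers close, or fill a call up. It gives the time, the measured TCP pose, the force, the opening and the grip force at its end, in the units of the state.
- get_state(): the state, without advancing time (a new reading comes with each control period).
- capture(name): name is "scene" or "top"; returns a dict with "pixels" (400x640x3 uint8, blue, green, red), "mtx" (3x3 intrinsics, pixels), "R" (3x3) and "t" (3): a world point X has camera coordinates R X + t. Camera axes: x right, y down, z forward; pixel columns grow to the right and rows downward; lengths in m; the calibration is good to about 2 mm. A picture is of the moment at which its call begins. There is no depth.
- job_done(): hands the job in; it is judged then, once.
Trained networks look in a picture, given as the dict that the camera call returned (one of the last four; its "shot" number tells which), for a name from the list of things; names that differ only in an ending like _2 or _b are one class to them, and where a whole thing is asked for, a point or a joint stands for the part that bears it (a point fixed in the world has none). Each returns a list of dicts, best first, with "conf" (0 to 1); they miss things now and then, are a little off and sometimes report something else, mostly with a low value. They report only what shows in the picture. A call takes as long as a camera call.
- search_frame(picture, query): "centre" ([column, row] in pixels, amid what is visible of it).
The state is a dict: "time": time; "joint_pos": joint angles; "joint_vel": joint speeds; "effort": joint torques, N m; "tool_pos": TCP position; "tcp_rot": TCP orientation; "contact_force": force on the tool from outside, world axes, zero at the start; "wrist_torque": the same for the moment, N m; "grip_width": finger opening in m; "grasp_force": force on a finger pad.
Only numpy, scipy, OpenCV 4.12 (cv2) and the standard library are available. Lean on these libraries where they do the work, as an engineer would, in place of code of your own. Each camera call takes 0.05 s, during which the arm holds its last target. There are 200 camera calls.

TASK

Set out the camera kit on the grey strip with three outlined fields: stand the lens barrel in the middle field, the heat sink in the field between it and the aluminium housing, and the round dish in the field between it and the grey power unit, each centred in its field. Stack the loose square dish on the like square dish fixed to the steel plate, fully nested. Set each thing down upright without dropping it, and leave the two brass standoffs where they are.

Things in the scene. Friction and masses are not known exactly. Their poses are not given: they have to be found in the camera images.
- kit_strip: Fixed flat light-grey strip on the bench, 110 (x) by 310 (y) by 3 mm thick, running across in front of the robot. Three white-outlined 90 mm square fields, centred at y = -100, 0 and +100 mm from its origin (centre of its underside, on the bench). The housing stands beyond one end, the power unit beyond the other; which end varies. Things in a field rest 3 mm above the bench.
- housing: Fixed aluminium camera housing, a block 100 (x) by 60 (y) by 60 mm high with a black-framed green display window and a round camera port on top. Origin: centre of its underside. It stands about 208 mm from the strip's centre, beyond either the +y or the -y end of the strip.
- power_unit: Fixed grey plastic power unit, 90 (x) by 60 (y) by 35 mm high, black slots on top. Origin: centre of its underside. It stands beyond the other end of the strip from the housing.
- lens_barrel: Loose black round lens barrel, 50 mm tall, standing upright with its dark glass on top: foot 36 mm diameter up to 12 mm, then 44 mm diameter from 14 mm to the top. 90 to 160 g. Origin: centre of its underside, z up along its axis.
- heat_sink: Loose square aluminium heat sink, 50 by 50 mm and 26 mm high, with upright fins running along its x. Grip it across either pair of sides. 90 to 160 g. Origin: centre of its underside, x and y along its sides.
- round_dish: Loose empty off-white round screw dish, 60 mm outer diameter, 26 mm high, wall 3 mm, straight sides, flat bottom. It does not nest in the square dish. 35 to 70 g. Origin: centre of its underside.
- square_dish: Loose empty off-white square screw dish, 60 by 60 mm outside, 26 mm high, wall 3 mm. Its walls begin 6 mm up; below is a 44 by 44 mm foot, 6 mm deep, that drops into the 54 by 54 mm mouth of a like dish (5 mm play each way). 45 to 80 g. Origin: centre of the foot's underside, x and y along its sides.
- dish_stand: Steel plate 84 by 84 by 4 mm, fixed, with a square dish like the loose one fixed on it: 60 by 60 mm outside, mouth 54 by 54 mm, rim 30 mm above the bench. Origin: centre of the plate's underside, on the bench; x and y along the sides. A dish nested on it has its origin 24 mm above this one, with its walls resting on the rim.
- standoff_a: Bystander: small loose brass standoff, 14 mm wide, 22 mm tall, standing on the bench on the robot's side of the loose things. Origin: centre of its underside. Not to be moved.
- standoff_b: Bystander: a second brass standoff like standoff_a, 14 mm wide, 22 mm tall, standing a hand's width from it. Origin: centre of its underside. Not to be moved.

How it is judged:
At the end, for the whole second after the job is handed in: Barrel in the middle field, heat sink in the end field on the housing's side, round dish in the other, each resting on the strip within 13 mm of the centre along both strip axes; square dish nested on the stand's, within 8 mm (height 3 mm); all upright within 0.1 rad, released, at rest (x of lens_barrel in the frame of kit_strip between -0.013 and 0.013 m and y of lens_barrel in the frame of kit_strip between -0.013 and 0.013 m and ((y of housing in the frame of kit_strip above 0 m and x of heat_sink in the frame of kit_strip between -0.013 and 0.013 m and y of heat_sink in the frame of kit_strip between 0.087 and 0.113 m and x of round_dish in the frame of kit_strip between -0.013 and 0.013 m and y of round_dish in the frame of kit_strip between -0.113 and -0.087 m) or (not (y of housing in the frame of kit_strip above 0 m) and x of heat_sink in the frame of kit_strip between -0.013 and 0.013 m and y of heat_sink in the frame of kit_strip between -0.113 and -0.087 m and x of round_dish in the frame of kit_strip between -0.013 and 0.013 m and y of round_dish in the frame of kit_strip between 0.087 and 0.113 m)) and z of lens_barrel in the frame of kit_strip between 0 and 0.007 m and z of heat_sink in the frame of kit_strip between 0 and 0.007 m and z of round_dish in the frame of kit_strip between 0 and 0.007 m and x of square_dish in the frame of dish_stand between -0.008 and 0.008 m and y of square_dish in the frame of dish_stand between -0.008 and 0.008 m and z of square_dish in the frame of dish_stand between 0.021 and 0.027 m and angle between each of lens_barrel, heat_sink, round_dish, square_dish's own z axis and vertical below 0.1 rad and linear speed of each of lens_barrel, heat_sink, round_dish, square_dish below 0.02 m/s); the robot touches nothing.
It fails at once if the lens barrel is dropped (moves faster than 0.6 m/s while the fingers do not hold it, a fall of about 18 mm) (contact force between the fingers and lens_barrel below 0.1 N and linear speed of lens_barrel above 0.6 m/s).
It fails at once if the heat sink is dropped (moves faster than 0.6 m/s while the fingers do not hold it, a fall of about 18 mm) (contact force between the fingers and heat_sink below 0.1 N and linear speed of heat_sink above 0.6 m/s).
It fails at once if the round dish is dropped (moves faster than 0.6 m/s while the fingers do not hold it, a fall of about 18 mm) (contact force between the fingers and round_dish below 0.1 N and linear speed of round_dish above 0.6 m/s).
It fails at once if the square dish is dropped (moves faster than 0.6 m/s while the fingers do not hold it, a fall of about 18 mm) (contact force between the fingers and square_dish below 0.1 N and linear speed of square_dish above 0.6 m/s).
It fails at once if a brass standoff is moved by more than 15 mm (distance of any of standoff_a, standoff_b from where it was at the start of the episode above 0.015 m).
It also fails if it takes over 88 s, if anything falls off the work surface, if the arm or the gripper's body presses on something with over 40 N, if the wrist force passes 120 N, or if a joint passes its speed limit or range.

## Working session

There is one attempt and no reset: what is moved stays moved. The work goes in short steps, Python scripts to look and compute and a shell command to move; the robot and the scene stay as the last step left them, time stands still between calls to the robot, and variables do not carry over. Pictures are saved under pics/ and viewed, at most 14 in all, crops included, and the job is handed in when it is done.

```bash
mkdir -p pics; ls; python3 - <<'E'
from station import *
import cv2
for n in("top","scene"):
    p=capture(n); cv2.imwrite(f"pics/{n}0.png",p["pixels"])
    print(n,p["mtx"].round(1).tolist(),p["R"].round(3).tolist(),p["t"].round(3).tolist())
    for q in "kit_strip housing power_unit lens_barrel heat_sink round_dish square_dish dish_stand standoff_a".split():
        print(q,[([round(float(c)) for c in d["centre"]],round(float(d["conf"]),2)) for d in search_frame(p,q)[:4]])
print(get_state()["time"],get_state()["tcp_rot"])
E
```

```text
pics
top [[382.5, 0.0, 316.2], [0.0, 382.5, 198.7], [0.0, 0.0, 1.0]] [[0.006, -1.0, -0.005], [-0.992, -0.005, -0.123], [0.123, 0.006, -0.992]] [-0.008, 0.556, 0.805]
kit_strip [([328, 162], 0.74)]
housing [([231, 169], 0.82)]
power_unit [([411, 135], 0.71)]
lens_barrel [([308, 244], 0.52)]
heat_sink [([170, 230], 0.57)]
round_dish [([392, 246], 0.96)]
square_dish [([459, 248], 0.85)]
dish_stand [([255, 252], 0.8)]
standoff_a []
scene [[452.4, 0.0, 324.5], [0.0, 452.4, 197.9], [0.0, 0.0, 1.0]] [[-0.141, 0.99, -0.015], [0.689, 0.087, -0.719], [-0.711, -0.112, -0.695]] [0.082, -0.327, 1.397]
kit_strip [([314, 252], 0.8)]
housing [([414, 244], 0.83)]
power_unit [([204, 258], 0.6)]
lens_barrel [([334, 183], 0.8)]
heat_sink [([473, 207], 0.98)]
round_dish [([258, 179], 0.66), ([333, 182], 0.22)]
square_dish [([200, 173], 0.97)]
dish_stand [([392, 188], 0.9)]
standoff_a [([373, 166], 0.59), ([308, 167], 0.38), ([332, 184], 0.38)]
1.0 [-2.05702277e-05  9.92210087e-01  1.24575849e-01  1.42570559e-05]
```

```bash
python3 - <<'E'
import cv2
a=cv2.imread("pics/top0.png")[90:310,120:520]
cv2.imwrite("pics/top0c.png",cv2.resize(a,None,fx=2,fy=2,interpolation=cv2.INTER_CUBIC))
a=cv2.imread("pics/scene0.png")[120:320,130:530]
cv2.imwrite("pics/scene0c.png",cv2.resize(a,None,fx=2,fy=2,interpolation=cv2.INTER_CUBIC))
E
```

```text
(no output)
```

View pics/top0c.png

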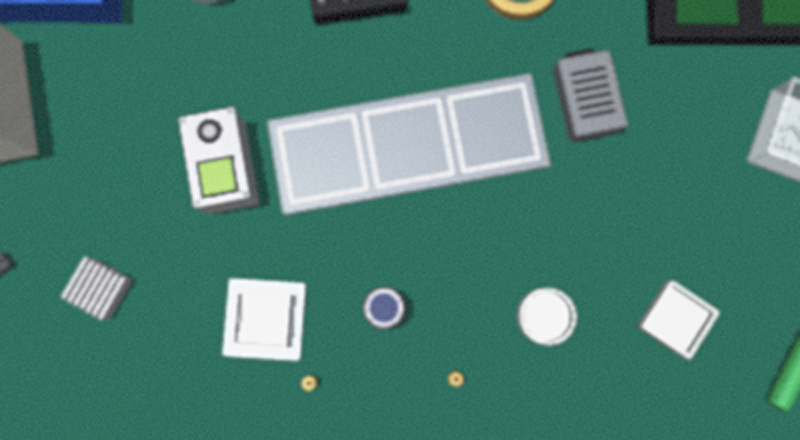

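View pics/scene0c.png

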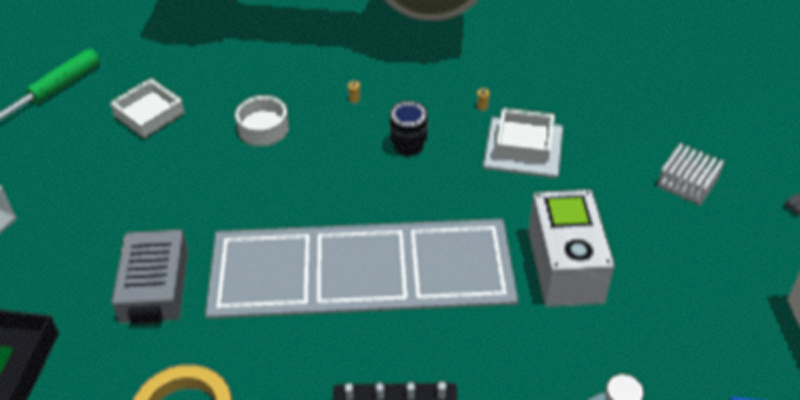

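```bash
cat > fit.py <<'E'
from station import *
import cv2, numpy as np
from scipy.optimize import minimize
def box(sx,sy,z0,z1): return np.array([[x*sx/2,y*sy/2,z] for x in(-1,1) for y in(-1,1) for z in(z0,z1)])
def cyl(d,z0,z1):
    a=np.linspace(0,2*np.pi,48,endpoint=False)
    return np.array([[d/2*np.cos(u),d/2*np.sin(u),z] for u in a for z in(z0,z1)])
M={"kit_strip":[box(110,310,0,3)],"housing":[box(100,60,0,60)],"power_unit":[box(90,60,0,35)],
"lens_barrel":[cyl(36,0,12),cyl(44,14,50)],"heat_sink":[box(50,50,0,26)],"round_dish":[cyl(60,0,26)],
"square_dish":[box(44,44,0,6),box(60,60,6,26)],"dish_stand":[box(84,84,0,4),box(60,60,4,30)],"standoff_a":[cyl(14,0,22)]}
def proj(p,X): c=X@p["R"].T+p["t"]; q=c@p["mtx"].T; return q[:,:2]/q[:,2:]
def back(p,uv,z):
    d=p["R"].T@np.linalg.solve(p["mtx"],[*uv,1]); C=-p["R"].T@p["t"]; return C+d*(z-C[2])/d[2]
def mask(p):
    h=cv2.cvtColor(cv2.GaussianBlur(p["pixels"],(3,3),0),cv2.COLOR_BGR2HSV)
    return (~((h[...,0]>65)&(h[...,0]<97)&(h[...,1]>105))).astype(np.uint8)
def verts(n,v,z=0):
    c,s=np.cos(v[2]),np.sin(v[2]); A=np.array([[c,-s,0],[s,c,0],[0,0,1]])
    return [(m/1000)@A.T+[v[0],v[1],z] for m in M[n]]
def fit(ps,n,v0,z=0,pad=12):
    data=[]
    for p in ps:
        q=np.vstack([proj(p,V) for V in verts(n,v0,z)]); lo=(q.min(0)-pad).astype(int); hi=(q.max(0)+pad).astype(int)
        m=cv2.resize(mask(p)[lo[1]:hi[1],lo[0]:hi[0]]*255,None,fx=4,fy=4,interpolation=cv2.INTER_LINEAR)
        k,l,_,_=cv2.connectedComponentsWithStats((m>127).astype(np.uint8))[0:4]
        ov=np.zeros(m.shape,np.uint8)
        for V in verts(n,v0,z): cv2.fillConvexPoly(ov,cv2.convexHull(np.round((proj(p,V)-lo+.5)*4-.5).astype(np.int32)),1)
        b=np.bincount(l[(ov>0)&(l>0)],minlength=k).argmax()
        m=(l==b).astype(np.uint8); cn,_=cv2.findContours(m,cv2.RETR_EXTERNAL,cv2.CHAIN_APPROX_NONE); cv2.drawContours(m,cn,-1,1,-1)
        data.append((p,lo,m))
    def cost(v):
        e=0
        for p,lo,m in data:
            r=np.zeros(m.shape,np.uint8)
            for V in verts(n,v,z):
                cv2.fillConvexPoly(r,cv2.convexHull(np.round(((proj(p,V)-lo+.5)*4-.5)*16).astype(np.int32)),1,shift=4)
            e+=np.count_nonzero(r!=m)/m.sum()
        return e
    best=None
    for a in ([v0[2]] if "round" in n or "barrel" in n or "standoff" in n else v0[2]+np.radians([-30,-15,0,15,30])):
        s=np.array([[v0[0],v0[1],a]]*4)+np.array([[0,0,0],[.01,0,0],[0,.01,0],[.004,.004,.15]])
        r=minimize(cost,s[0],method="Nelder-Mead",options=dict(initial_simplex=s,xatol=1e-4,fatol=1e-4))
        if best is None or r.fun<best.fun: best=r
    return best.x,best.fun/len(ps)
E
python3 - <<'E'
from fit import *
T,S=capture("top"),capture("scene")
for n in M:
    d=[x for x in search_frame(T,n)]
    if not d:
        c=None
    h=max(m[:,2].max() for m in M[n])/1000
    if d: v0=np.r_[back(T,d[0]["centre"],h*.8)[:2],0.17 if n in("kit_strip","housing","power_unit") else 0]
    else: v0=None
    for k,q in ((n,v0),) if n!="standoff_a" else (("a",[*back(T,(120+308/2,90+383/2),.022)[:2],0]),("b",[*back(T,(120+456/2,90+379/2),.022)[:2],0])):
        if q is None: print(n,"none"); continue
        for ps in ([T],[S],[T,S]):
            x,f=fit(ps,n,np.array(q,float)); print(k,(x[:2]*1000).round(1),np.degrees(x[2]).round(1),round(f,3))
E
```

```text
kit_strip [645.7 -19.4] 10.8 0.066
kit_strip [644.3 -21.6] 10.7 0.02
kit_strip [644.6 -21.6] 10.7 0.044
housing [619.2 190.5] 10.6 0.087
housing [614.7 188.3] 11.1 0.024
housing [616.1 188.3] 10.8 0.066
power_unit [ 699.4 -227.2] 11.9 0.043
power_unit [ 695.4 -228. ] 13.8 0.059
power_unit [ 697.9 -227.4] 12.6 0.065
lens_barrel [457.8   4.3] 11.5 0.142
lens_barrel [452.1   4.2] 5.8 0.177
lens_barrel [456.3   4.3] 6.0 0.177
heat_sink [477.6 326.4] -32.5 0.141
heat_sink [475.  325.1] -29.0 0.047
heat_sink [475.6 325. ] 61.7 0.1
round_dish [ 449.  -175.8] 7.9 0.155
round_dish [ 446.4 -175.5] 1.5 0.059
round_dish [ 447.3 -175.2] -4.1 0.109
square_dish [ 447.1 -320.1] -36.1 0.145
square_dish [ 444.6 -318.7] -32.9 0.086
square_dish [ 445.  -318.4] -34.2 0.118
dish_stand [442.6 139.2] -3.3 0.151
dish_stand [441.9 139.5] -3.0 0.071
dish_stand [442.  139.5] -3.0 0.111
a [376.2  87. ] 6.2 0.425
a [372.7  85.2] 2.5 0.165
a [373.   85.9] 4.5 0.305
b [380.8 -74.9] 7.7 0.435
b [376.7 -74.7] 3.9 0.107
b [379.6 -74.2] 3.0 0.296
```

```bash
R='python3 -m crank'
python3 -m crank '[[0.82,0.57,-0.3,0.28,88],[0.82,0.57,-0.3,0.28,88],[0.82,0.57,-0.3,0.28,88],[0.82,0.57,-0.3,0.28,88],[0.82,0.57,-0.3,0.28,88]]' 25
python3 -m crank '[[0.82,0.57,-0.3,0.28,88],[0.82,0.57,-0.3,0.28,88],[0.82,0.57,-0.3,0.28,88],[0.82,0.57,-0.3,0.28,88],[0.82,0.57,-0.3,0.28,88]]'
python3 -m crank '[[0.82,0.57,-0.3,0.28,88],[0.82,0.57,-0.3,0.28,88],[0.82,0.57,-0.3,0.28,88],[0.82,0.57,-0.3,0.28,88],[0.82,0.57,-0.3,0.28,88]]'
python3 -m crank '[[0,0,0,0,88],[0,0,0,0,88],[0,0,0,0,88],[0,0,0,0,88],[0,0,0,0,88]]'
```

```text
time: 2.17
tool_pos: [0.2391, -0.4612, 0.2011]
tcp_rot: [0.0, 0.969, 0.245, 0.0]
contact_force: [-0.0, 0.3, 0.5]
grip_width: 0.0882
grasp_force: 0.0
time: 2.8
tool_pos: [0.3416, -0.39, 0.1636]
tcp_rot: [0.0, 0.932, 0.362, 0.0]
contact_force: [0.3, 0.3, 0.1]
grip_width: 0.0881
grasp_force: 0.0
time: 3.42
tool_pos: [0.4442, -0.3187, 0.1261]
tcp_rot: [0.0, 0.881, 0.473, 0.0]
contact_force: [0.2, 0.5, 0.1]
grip_width: 0.088
grasp_force: 0.0
time: 4.05
tool_pos: [0.4432, -0.3194, 0.1264]
tcp_rot: [0.0, 0.882, 0.472, -0.0]
contact_force: [-0.5, 0.3, -0.0]
grip_width: 0.0883
grasp_force: 0.0
```

```bash
python3 -m crank '[[0.05,0.02,-1,0,88],[0,0,-1,0,88],[0,0,-1,0,88],[0,0,-1,0,88],[0,0,-0.8,0,88]]'
python3 -m crank '[[0,0,0,0,88],[0,0,0,0,50],[0,0,0,0,50],[0,0,0,0,50],[0,0,0,0,50]]' 15
python3 -m crank '[[0,0,0,0,50],[0,0,0,0,50],[0,0,0,0,50],[0,0,0,0,50],[0,0,0,0,50]]' 15
```

```text
time: 4.68
tool_pos: [0.4446, -0.3187, 0.0053]
tcp_rot: [-0.0, 0.882, 0.472, -0.0]
contact_force: [0.5, -0.0, 0.1]
grip_width: 0.0879
grasp_force: 0.0
time: 5.3
tool_pos: [0.4449, -0.3189, 0.0069]
tcp_rot: [0.001, 0.882, 0.472, 0.0]
contact_force: [-0.4, -0.8, 5.3]
grip_width: 0.0599
grasp_force: 15.0
time: 5.92
tool_pos: [0.4449, -0.3189, 0.0068]
tcp_rot: [0.0, 0.882, 0.472, 0.0]
contact_force: [-0.9, 1.0, 5.9]
grip_width: 0.0601
grasp_force: 15.0
```

```bash
python3 -m crank '[[0,0,0.5,0,50],[0,0,0.9,0,50],[0,0,0.9,0,50],[0,0,0.9,0,50],[0,0,0.8,0,50]]'
for i in 1 2 3 4; do python3 -m crank '[[-0.006,0.916,0,0.154,50],[-0.006,0.916,0,0.154,50],[-0.006,0.916,0,0.154,50],[-0.006,0.916,0,0.154,50],[-0.006,0.916,0,0.154,50]]' | tail -5; done
python3 -m crank '[[0,0,0,0,50],[0,0,0,0,50],[0,0,0,0,50],[0,0,0,0,50],[0,0,0,0,50]]'
python3 - <<'E'
from fit import *
for n in ("top","scene"):
    p=capture(n); u=proj(p,np.array([[.442,.1395,.08]]))[0].astype(int)
    cv2.imwrite(f"pics/n1_{n}.png",cv2.resize(p["pixels"][max(u[1]-60,0):u[1]+60,u[0]-60:u[0]+60],None,fx=4,fy=4,interpolation=cv2.INTER_CUBIC))
E
```

```text
time: 6.55
tool_pos: [0.4447, -0.3186, 0.1077]
tcp_rot: [0.0, 0.882, 0.472, 0.0]
contact_force: [0.1, 0.0, -0.2]
grip_width: 0.0599
grasp_force: 15.0
tool_pos: [0.4439, -0.2023, 0.1061]
tcp_rot: [-0.0, 0.847, 0.531, -0.0]
contact_force: [-0.3, 0.2, -0.7]
grip_width: 0.0598
grasp_force: 15.0
tool_pos: [0.443, -0.0881, 0.1062]
tcp_rot: [-0.0, 0.81, 0.587, -0.0]
contact_force: [0.8, 0.2, -0.8]
grip_width: 0.06
grasp_force: 15.0
tool_pos: [0.442, 0.0263, 0.1062]
tcp_rot: [0.0, 0.769, 0.64, 0.0]
contact_force: [-0.0, 0.5, -0.3]
grip_width: 0.0597
grasp_force: 15.0
tool_pos: [0.4411, 0.1407, 0.1062]
tcp_rot: [-0.0, 0.724, 0.69, 0.0]
contact_force: [0.1, -0.3, 0.0]
grip_width: 0.0598
grasp_force: 15.0
time: 9.68
tool_pos: [0.4417, 0.1391, 0.1062]
tcp_rot: [0.0, 0.725, 0.689, -0.0]
contact_force: [0.2, 0.0, -0.7]
grip_width: 0.0599
grasp_force: 15.0
```

View pics/n1_scene.png

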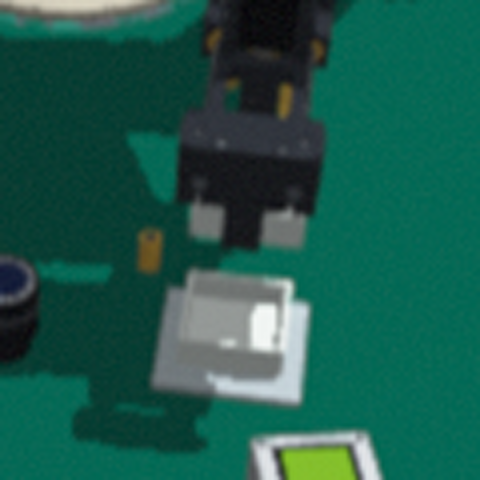

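```bash
python3 - <<'E'
from fit import *
p=capture("scene"); u=proj(p,np.array([[.442,.1395,.08]]))[0].astype(int)
o=np.array([u[0]-60,max(u[1]-60,0)])
print("dish",((proj(p,verts("square_dish",[.4417,.1391,np.radians(-3)],.100)[1])-o)*4).round().tolist())
M["f"]=[box(60,18,0,26)+[0,0,0]]
print("finger",((proj(p,verts("f",[.4417,.1391,np.radians(-3)],.106)[0])-o)*4).round().tolist())
print("stand",((proj(p,verts("dish_stand",[.442,.1395,np.radians(-3)])[1])-o)*4).round().tolist())
print("plate",((proj(p,verts("dish_stand",[.442,.1395,np.radians(-3)])[0])-o)*4).round().tolist())
g=p["pixels"][o[1]+51:o[1]+62:2,o[0]+40:o[0]+85].max(2); print(g.tolist())
E
```

```text
dish [[197.0, 166.0], [200.0, 138.0], [304.0, 178.0], [309.0, 149.0], [186.0, 234.0], [188.0, 205.0], [298.0, 246.0], [302.0, 217.0]]
finger [[234.0, 170.0], [239.0, 133.0], [267.0, 174.0], [271.0, 136.0], [225.0, 238.0], [229.0, 200.0], [258.0, 242.0], [263.0, 204.0]]
stand [[185.0, 301.0], [188.0, 269.0], [285.0, 313.0], [290.0, 280.0], [174.0, 370.0], [177.0, 337.0], [278.0, 382.0], [283.0, 350.0]]
plate [[167.0, 291.0], [167.0, 286.0], [306.0, 307.0], [307.0, 302.0], [151.0, 386.0], [151.0, 381.0], [297.0, 405.0], [298.0, 400.0]]
[[64, 67, 65, 59, 54, 54, 61, 85, 97, 102, 86, 83, 80, 71, 68, 55, 35, 28, 27, 27, 27, 24, 30, 26, 27, 26, 32, 29, 24, 27, 26, 46, 68, 56, 30, 25, 28, 26, 51, 94, 106, 107, 106, 105, 105], [62, 58, 59, 60, 62, 60, 74, 101, 115, 118, 116, 113, 116, 113, 113, 96, 51, 27, 28, 28, 29, 30, 23, 27, 26, 48, 84, 96, 98, 108, 121, 131, 135, 95, 73, 75, 55, 48, 69, 99, 104, 105, 104, 106, 105], [62, 62, 61, 59, 60, 61, 68, 94, 113, 116, 115, 117, 117, 117, 113, 89, 46, 26, 30, 27, 26, 31, 25, 25, 28, 62, 107, 118, 117, 119, 120, 119, 120, 114, 119, 123, 110, 105, 104, 105, 104, 105, 103, 104, 105], [64, 60, 60, 61, 63, 61, 66, 85, 109, 116, 115, 115, 118, 117, 108, 77, 37, 27, 28, 28, 30, 28, 28, 27, 35, 71, 110, 118, 116, 117, 114, 113, 117, 117, 117, 116, 108, 104, 106, 105, 106, 103, 106, 106, 104], [76, 65, 61, 61, 60, 61, 63, 68, 79, 101, 107, 107, 108, 108, 99, 61, 31, 25, 28, 25, 25, 28, 27, 27, 46, 85, 112, 116, 115, 115, 115, 117, 116, 115, 117, 112, 107, 103, 105, 106, 105, 105, 104, 106, 104], [72, 61, 60, 61, 62, 62, 59, 60, 62, 64, 67, 67, 65, 66, 61, 49, 33, 29, 33, 35, 37, 32, 30, 29, 48, 86, 108, 110, 110, 111, 108, 110, 112, 110, 111, 109, 106, 106, 107, 105, 105, 103, 106, 105, 106]]
```

```bash
python3 -m crank '[[0.02,0.01,-0.8,0,50],[0,0,-0.8,0,50],[0,0,-0.6,0,50],[0,0,-0.3,0,50],[0,0,-0.2,0,50]]'
python3 -m crank '[[0,0,-0.1,0,50],[0,0,-0.1,0,50],[0,0,-0.1,0,50],[0,0,0,0,50],[0,0,0,0,50]]'
```

```text
time: 10.45
tool_pos: [0.4423, 0.1396, 0.0386]
tcp_rot: [0.0, 0.725, 0.689, 0.0]
contact_force: [-0.2, -0.1, -0.5]
grip_width: 0.0598
grasp_force: 15.0
time: 11.08
tool_pos: [0.4423, 0.1396, 0.0313]
tcp_rot: [0.0, 0.725, 0.689, 0.0]
contact_force: [1.0, 0.0, -0.2]
grip_width: 0.0598
grasp_force: 15.0
```

```bash
python3 -m crank '[[0,0,-0.05,0,50],[0,0,-0.02,0,50],[0,0,0,0,72],[0,0,0,0,72],[0,0,0,0,72]]'
python3 -m crank '[[0,0,0,0,80],[0,0,0.3,0,80],[0,0,1,0,80],[0,0,1,0,80],[0,0,0.6,0,80]]'
python3 -m crank '[[0.132,0.742,0.2,-0.26,88],[0.132,0.742,0,-0.26,88],[0.132,0.742,0,-0.26,88],[0.132,0.742,0,-0.26,88],[0.132,0.742,0,-0.26,88]]'
python3 -m crank '[[0.132,0.742,0,-0.26,88],[0.132,0.742,0,-0.26,88],[0.132,0.742,0,-0.26,88],[0.132,0.742,0,-0.26,88],[0.132,0.742,0,-0.26,88]]'
python3 - <<'E'
from fit import *
T,S=capture("top"),capture("scene")
M["nested"]=[box(84,84,0,4),box(60,60,4,50)]
print(fit([S],"nested",np.array([.442,.1395,-.05])))
p=S;u=proj(p,np.array([[.442,.1395,.04]]))[0].astype(int)
cv2.imwrite("pics/n2.png",cv2.resize(p["pixels"][u[1]-40:u[1]+40,u[0]-40:u[0]+110],None,fx=5,fy=5,interpolation=cv2.INTER_CUBIC))
E
```

```text
time: 11.7
tool_pos: [0.4422, 0.1396, 0.0294]
tcp_rot: [-0.0, 0.725, 0.689, -0.0]
contact_force: [0.1, 0.9, -0.2]
grip_width: 0.0718
grasp_force: 0.0
time: 12.32
tool_pos: [0.4425, 0.1396, 0.1036]
tcp_rot: [0.001, 0.725, 0.689, 0.001]
contact_force: [-0.1, 1.1, -0.2]
grip_width: 0.0803
grasp_force: 0.0
time: 12.95
tool_pos: [0.4587, 0.233, 0.1075]
tcp_rot: [0.0, 0.798, 0.602, 0.0]
contact_force: [0.4, -0.4, -0.5]
grip_width: 0.0884
grasp_force: 0.0
time: 13.58
tool_pos: [0.4752, 0.3257, 0.1075]
tcp_rot: [0.0, 0.861, 0.508, 0.0]
contact_force: [-0.6, 1.0, -0.8]
grip_width: 0.0878
grasp_force: 0.0
(array([ 0.44186789,  0.13974041, -0.05642171]), np.float64(0.0794591591035377))
```

View pics/n2.png

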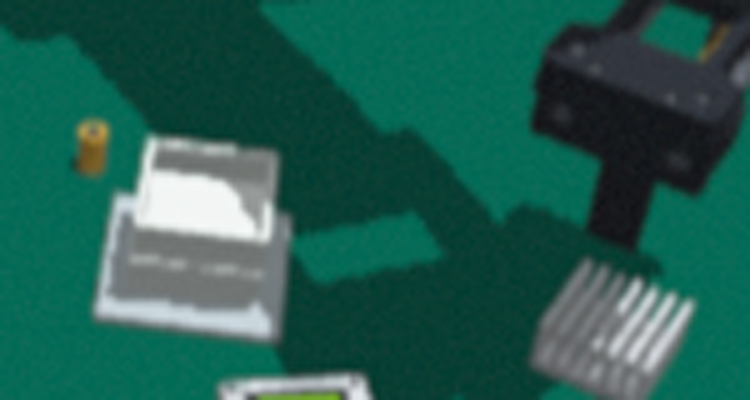

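```bash
python3 -m crank '[[0,0,-1,0,88],[0,0,-1,0,88],[0,0,-1,0,88],[0,0,-0.8,0,88],[0,0,-0.3,0,88]]'
python3 -m crank '[[0,0,0,0,88],[0,0,0,0,40],[0,0,0,0,40],[0,0,0,0,40],[0,0,0,0,40]]' 25
python3 -m crank '[[0,0,0,0,40],[0,0,0,0,40],[0,0,0,0,40],[0,0,0,0,40],[0,0,0,0,40]]'
```

```text
time: 14.3
tool_pos: [0.4748, 0.3243, 0.0038]
tcp_rot: [-0.0, 0.861, 0.509, -0.001]
contact_force: [-0.9, 0.0, -0.3]
grip_width: 0.088
grasp_force: 0.0
time: 14.92
tool_pos: [0.4753, 0.3251, 0.0047]
tcp_rot: [0.0, 0.861, 0.508, 0.0]
contact_force: [0.0, -0.4, 0.5]
grip_width: 0.0501
grasp_force: 0.6
time: 15.55
tool_pos: [0.4753, 0.3251, 0.0047]
tcp_rot: [0.0, 0.861, 0.508, 0.0]
contact_force: [-0.2, -0.3, 4.5]
grip_width: 0.0497
grasp_force: 25.0
```

```bash
python3 -m crank '[[0,0,0.5,0,40],[0,0,0.9,0,40],[0,0,0.9,0,40],[0,0,0.9,0,40],[0,0,0.8,0,40]]'
for i in 1 2 3; do python3 -m crank '[[0.403,-0.661,0,0.265,40],[0.403,-0.661,0,0.265,40],[0.403,-0.661,0,0.265,40],[0.403,-0.661,0,0.265,40],[0.403,-0.661,0,0.265,40]]'; done
python3 -m crank '[[0,0,-1,0,40],[0,0,-1,0,40],[0,0,-0.6,0,40],[0,0,-0.4,0,40],[0,0,-0.2,0,40]]'
python3 -m crank '[[0,0,0,0,40],[0,0,-0.2,0,40],[0,0,-0.2,0,40],[0,0,-0.2,0,40],[0,0,0,0,40]]'
```

```text
time: 16.18
tool_pos: [0.475, 0.3251, 0.1057]
tcp_rot: [-0.0, 0.861, 0.508, 0.0]
contact_force: [0.6, 0.1, -1.8]
grip_width: 0.0498
grasp_force: 25.0
time: 16.8
tool_pos: [0.5256, 0.2419, 0.1048]
tcp_rot: [-0.0, 0.796, 0.605, -0.0]
contact_force: [-0.0, -0.7, -0.3]
grip_width: 0.0497
grasp_force: 25.0
time: 17.42
tool_pos: [0.576, 0.1593, 0.1048]
tcp_rot: [-0.0, 0.721, 0.693, -0.0]
contact_force: [-0.1, 0.4, -1.4]
grip_width: 0.0497
grasp_force: 25.0
time: 18.05
tool_pos: [0.6264, 0.0768, 0.1048]
tcp_rot: [-0.0, 0.636, 0.771, -0.0]
contact_force: [-0.0, 0.6, -1.4]
grip_width: 0.0496
grasp_force: 25.0
time: 18.68
tool_pos: [0.6265, 0.0773, 0.0245]
tcp_rot: [0.0, 0.637, 0.771, 0.0]
contact_force: [0.1, 1.1, -1.2]
grip_width: 0.0496
grasp_force: 25.0
time: 19.3
tool_pos: [0.6261, 0.0772, 0.009]
tcp_rot: [-0.0, 0.637, 0.771, -0.0]
contact_force: [-0.2, -1.1, -1.6]
grip_width: 0.0497
grasp_force: 25.0
```

```bash
python3 -m crank '[[0,0,-0.06,0,40],[0,0,0,0,60],[0,0,0,0,72],[0,0,0,0,72],[0,0,0,0,72]]'
python3 -m crank '[[0,0,0,0,76],[0,0,0.6,0,76],[0,0,1,0,76],[0,0,1,0,76],[0,0,1,0,76]]'
for i in 1 2; do python3 -m crank '[[-0.684,-0.292,0,0,88],[-0.684,-0.292,0,0,88],[-0.684,-0.292,0,0,88],[-0.684,-0.292,0,0,88],[-0.684,-0.292,0,0,88]]'; done
python3 - <<'E'
from fit import *
T,S=capture("top"),capture("scene")
print(search_frame(S,"heat_sink")[:1])
print(back(S,search_frame(S,"heat_sink")[0]["centre"],.02))
p=S;u=proj(p,np.array([[.56,.03,.0]]))[0].astype(int)
cv2.imwrite("pics/n3.png",cv2.resize(p["pixels"][u[1]-80:u[1]+60,u[0]-80:u[0]+110],None,fx=4,fy=4,interpolation=cv2.INTER_CUBIC))
E
```

```text
time: 19.92
tool_pos: [0.6264, 0.0772, 0.0081]
tcp_rot: [0.0, 0.637, 0.771, 0.0]
contact_force: [-0.9, -0.0, 0.6]
grip_width: 0.0719
grasp_force: 0.0
time: 20.55
tool_pos: [0.6264, 0.0772, 0.1]
tcp_rot: [0.0, 0.637, 0.771, 0.0]
contact_force: [-0.0, -0.6, 0.1]
grip_width: 0.0759
grasp_force: 0.0
time: 21.18
tool_pos: [0.5405, 0.0405, 0.0991]
tcp_rot: [0.001, 0.637, 0.771, 0.0]
contact_force: [-0.1, -0.5, -0.7]
grip_width: 0.0878
grasp_force: 0.0
time: 21.8
tool_pos: [0.455, 0.0039, 0.099]
tcp_rot: [0.001, 0.637, 0.771, 0.0]
contact_force: [0.0, 0.8, 0.2]
grip_width: 0.0884
grasp_force: 0.0
[{'centre': [357.8, 246.0], 'conf': 0.83}]
[0.62922727 0.07570118 0.02      ]
```

View pics/n3.png

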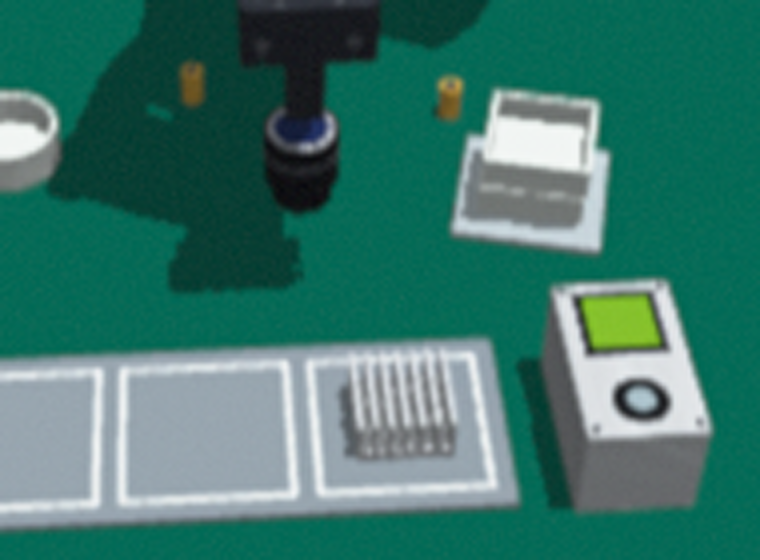

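```bash
python3 -m crank '[[0,0,-1,0,88],[0,0,-1,0,88],[0,0,-0.8,0,88],[0,0,-0.4,0,88],[0,0,-0.2,0,88]]'
python3 -m crank '[[0,0,0,0,88],[0,0,0,0,36],[0,0,0,0,36],[0,0,0,0,36],[0,0,0,0,36]]' 25
python3 -m crank '[[0,0,0,0,36],[0,0,0,0,36],[0,0,0,0,36],[0,0,0,0,36],[0,0,0,0,36]]'
```

```text
time: 22.62
tool_pos: [0.4558, 0.0043, 0.0128]
tcp_rot: [0.0, 0.637, 0.771, 0.0]
contact_force: [-0.6, 0.1, 0.2]
grip_width: 0.0878
grasp_force: 0.0
time: 23.25
tool_pos: [0.4554, 0.0042, 0.0131]
tcp_rot: [0.0, 0.637, 0.771, 0.0]
contact_force: [-0.2, -0.4, -0.3]
grip_width: 0.0504
grasp_force: 0.0
time: 23.88
tool_pos: [0.4555, 0.0042, 0.0131]
tcp_rot: [0.0, 0.637, 0.771, 0.0]
contact_force: [1.3, 0.5, 1.7]
grip_width: 0.043
grasp_force: 25.0
```

```bash
python3 -m crank '[[0,0,0.3,0,36],[0,0,0.5,0,36],[0,0,0.6,0,36],[0,0,0.6,0,36],[0,0,0.4,0,36]]'
for i in 1 2; do python3 -m crank '[[0.758,-0.101,0,0,36],[0.758,-0.101,0,0,36],[0.758,-0.101,0,0,36],[0.758,-0.101,0,0,36],[0.758,-0.101,0,0,36]]'; done
python3 -m crank '[[0,0,-0.5,0,36],[0,0,-0.6,0,36],[0,0,-0.5,0,36],[0,0,-0.3,0,36],[0,0,-0.2,0,36]]'
python3 -m crank '[[0,0,-0.04,0,36],[0,0,-0.04,0,36],[0,0,0,0,36],[0,0,0,0,36],[0,0,0,0,36]]'
python3 - <<'E'
from fit import *
for n in ("top","scene"):
    p=capture(n);u=proj(p,np.array([[.645,-.02,.0]]))[0].astype(int)
    cv2.imwrite(f"pics/n4_{n}.png",cv2.resize(p["pixels"][u[1]-60:u[1]+60,u[0]-80:u[0]+80],None,fx=4,fy=4,interpolation=cv2.INTER_CUBIC))
E
```

```text
time: 24.5
tool_pos: [0.4554, 0.0042, 0.0742]
tcp_rot: [0.0, 0.637, 0.771, 0.0]
contact_force: [0.0, 0.5, -1.7]
grip_width: 0.0429
grasp_force: 25.0
time: 25.12
tool_pos: [0.5505, -0.0084, 0.0732]
tcp_rot: [-0.0, 0.637, 0.771, -0.0]
contact_force: [-0.4, 0.1, 0.0]
grip_width: 0.0431
grasp_force: 25.0
time: 25.75
tool_pos: [0.6451, -0.0211, 0.0732]
tcp_rot: [-0.0, 0.637, 0.771, -0.0]
contact_force: [-0.4, 0.2, -1.2]
grip_width: 0.0429
grasp_force: 25.0
time: 26.38
tool_pos: [0.6447, -0.021, 0.02]
tcp_rot: [-0.0, 0.637, 0.771, -0.0]
contact_force: [1.1, 0.3, -1.9]
grip_width: 0.0433
grasp_force: 25.0
time: 27.0
tool_pos: [0.6449, -0.021, 0.0186]
tcp_rot: [0.0, 0.637, 0.771, 0.0]
contact_force: [0.9, 0.4, -0.8]
grip_width: 0.0432
grasp_force: 25.0
```

View pics/n4_scene.png

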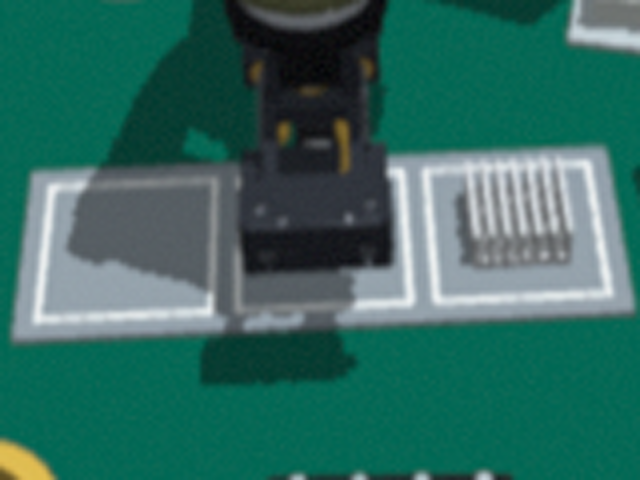

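```bash
python3 -m crank '[[0,0,-0.06,0,36],[0,0,-0.05,0,36],[0,0,0,0,36],[0,0,0,0,55],[0,0,0,0,65]]'
python3 -m crank '[[0,0,0,0,70],[0,0,0.6,0,70],[0,0,1,0,70],[0,0,1,0,70],[0,0,0.8,0,70]]'
for i in 1 2; do python3 -m crank '[[-0.791,-0.617,0,0,88],[-0.791,-0.617,0,0,88],[-0.791,-0.617,0,0,88],[-0.791,-0.617,0,0,88],[-0.791,-0.617,0,0,88]]'; done
python3 -m crank '[[0,0,-1,0,88],[0,0,-1,0,88],[0,0,-1,0,88],[0,0,-0.6,0,88],[0,0,-0.1,0,88]]'
```

```text
time: 27.72
tool_pos: [0.6449, -0.0211, 0.0156]
tcp_rot: [0.0, 0.637, 0.771, 0.0]
contact_force: [0.0, -0.4, 0.2]
grip_width: 0.0609
grasp_force: 0.0
time: 28.35
tool_pos: [0.6452, -0.0211, 0.103]
tcp_rot: [0.001, 0.637, 0.771, 0.0]
contact_force: [0.7, 0.0, -0.7]
grip_width: 0.0701
grasp_force: 0.0
time: 28.98
tool_pos: [0.5455, -0.0987, 0.1019]
tcp_rot: [0.001, 0.637, 0.771, 0.0]
contact_force: [0.3, 0.2, -0.6]
grip_width: 0.0882
grasp_force: 0.0
time: 29.6
tool_pos: [0.4467, -0.1759, 0.1018]
tcp_rot: [0.001, 0.637, 0.771, 0.0]
contact_force: [0.8, -0.2, -0.5]
grip_width: 0.0881
grasp_force: 0.0
time: 30.22
tool_pos: [0.4471, -0.1753, 0.0083]
tcp_rot: [-0.0, 0.637, 0.771, -0.0]
contact_force: [0.2, -0.0, 0.0]
grip_width: 0.088
grasp_force: 0.0
```

```bash
python3 -m crank '[[0,0,-0.08,0,88],[0,0,0,0,50],[0,0,0,0,50],[0,0,0,0,50],[0,0,0,0,50]]' 15
python3 -m crank '[[0,0,0,0,50],[0,0,0,0,50],[0,0,0,0,50],[0,0,0.2,0,50],[0,0,0.5,0,50]]'
python3 -m crank '[[0,0,0.8,0,50],[0,0,0.8,0,50],[0,0,0.3,0,50],[0,0,0,0,50],[0,0,0,0,50]]'
for i in 1 2; do python3 -m crank '[[0.865,0.224,0,0,50],[0.865,0.224,0,0,50],[0.865,0.224,0,0,50],[0.865,0.224,0,0,50],[0.865,0.224,0,0,50]]'; done
python3 -m crank '[[0,0,-0.8,0,50],[0,0,-0.7,0,50],[0,0,-0.5,0,50],[0,0,-0.3,0,50],[0,0,0,0,50]]'
```

```text
time: 30.85
tool_pos: [0.4473, -0.1754, 0.0066]
tcp_rot: [0.0, 0.637, 0.771, 0.0]
contact_force: [1.5, 0.9, 3.7]
grip_width: 0.0596
grasp_force: 15.0
time: 31.48
tool_pos: [0.4467, -0.1751, 0.0239]
tcp_rot: [-0.001, 0.637, 0.771, -0.0]
contact_force: [-0.2, -0.7, -0.3]
grip_width: 0.0596
grasp_force: 15.0
time: 32.1
tool_pos: [0.4468, -0.1751, 0.0707]
tcp_rot: [-0.001, 0.637, 0.771, -0.0]
contact_force: [-0.0, -0.5, -1.2]
grip_width: 0.0598
grasp_force: 15.0
time: 32.72
tool_pos: [0.5556, -0.1469, 0.0703]
tcp_rot: [-0.001, 0.637, 0.771, -0.0]
contact_force: [-0.3, -0.0, -1.0]
grip_width: 0.0596
grasp_force: 15.0
time: 33.35
tool_pos: [0.6636, -0.119, 0.07]
tcp_rot: [-0.001, 0.637, 0.771, -0.0]
contact_force: [0.2, -0.7, -0.3]
grip_width: 0.0599
grasp_force: 15.0
time: 33.98
tool_pos: [0.6632, -0.1193, 0.0134]
tcp_rot: [-0.0, 0.637, 0.771, -0.0]
contact_force: [-0.2, 0.2, -0.2]
grip_width: 0.0597
grasp_force: 15.0
```

Lower 4 mm more, release, and withdraw.

```bash
python3 -m crank '[[0,0,-0.08,0,50],[0,0,-0.08,0,50],[0,0,-0.02,0,50],[0,0,0,0,50],[0,0,0,0,72]]'
python3 -m crank '[[0,0,0,0,78],[0,0,0,0,78],[0,0,0.6,0,78],[0,0,1,0,78],[0,0,1,0,78]]'
for i in 1 2 3; do python3 -m crank '[[-0.7,-0.8,0.4,0,78],[-0.7,-0.8,0.4,0,78],[-0.7,-0.8,0.4,0,78],[-0.7,-0.8,0.4,0,78],[-0.7,-0.8,0.4,0,78]]'|head -2; done
python3 - <<'E'
from fit import *
T,S=capture("top"),capture("scene")
for n in("lens_barrel","heat_sink","round_dish","square_dish","standoff_a"):
    print(n,[(d["centre"],d["conf"]) for d in search_frame(T,n)[:2]])
for n,p,(w,h) in(("top",T,(400,220)),("scene",S,(400,220))):
    u=(320,200) if n=="top" else (330,220)
    cv2.imwrite(f"pics/end_{n}.png",cv2.resize(p["pixels"][u[1]-h//2:u[1]+h//2,u[0]-w//2:u[0]+w//2],None,fx=2,fy=2,interpolation=cv2.INTER_CUBIC))
E
```

```text
time: 34.6
tool_pos: [0.6634, -0.1193, 0.0094]
tcp_rot: [0.0, 0.637, 0.771, 0.0]
contact_force: [0.1, 0.5, 0.6]
grip_width: 0.0675
grasp_force: 0.0
time: 35.22
tool_pos: [0.6635, -0.1193, 0.0761]
tcp_rot: [0.0, 0.637, 0.771, 0.0]
contact_force: [0.7, -0.1, -0.6]
grip_width: 0.0779
grasp_force: 0.0
time: 35.85
tool_pos: [0.5754, -0.22, 0.1258]
time: 36.48
tool_pos: [0.4877, -0.3199, 0.1758]
time: 37.1
tool_pos: [0.4002, -0.4198, 0.2258]
lens_barrel [([323.2, 157.6], 0.62)]
heat_sink [([283.8, 169.1], 0.86)]
round_dish [([367.9, 148.7], 0.6)]
square_dish [([250.5, 248.3], 0.94)]
standoff_a [([365.6, 151.3], 0.23)]
```

View pics/end_top.png

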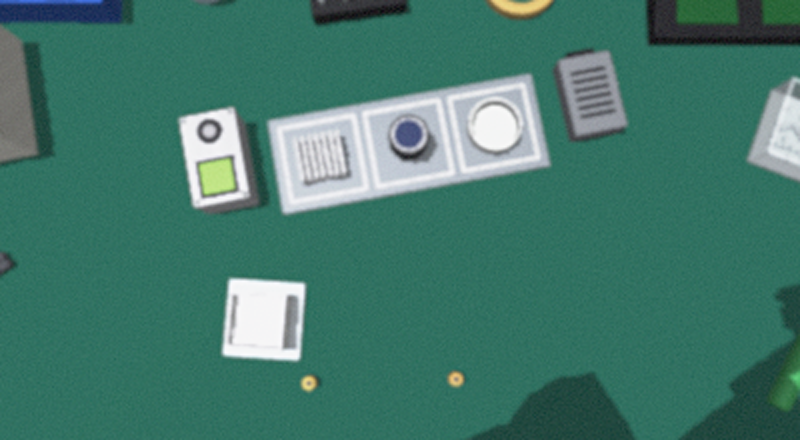

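View pics/end_scene.png

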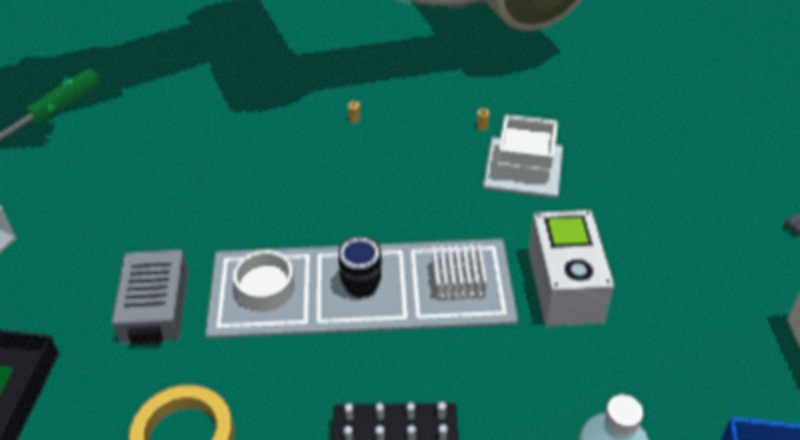

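```bash
python3 - <<'E'
from fit import *
T=capture("top")
for c,z in(((408.5,136.5),.053),((495,127),.029),((324,158),.027)):
    w=back(T,(c[0]/2+119.8,c[1]/2+89.8),z)[:2]-[.6448,-.021]; a=np.radians(10.7)
    print((w@np.array([[np.cos(a),-np.sin(a)],[np.sin(a),np.cos(a)]])*1000).round(1))
print(job_done())
E
```

```text
[-2.3  0.3]
[ -3.8 -98.3]
[-3.5 96.1]
the job is handed in; nothing more can be done
None
```

The job is handed in at about 37 s: barrel, heat sink and round dish measured within 4 mm of their field centres, the square dish sits nested on the stand, and neither standoff appears to have moved (verdict not shown).

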